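Build a level outfeed support from wedge offcuts beside the mitre saw

TASK

Build a level support on the grey pad for the end of a long board on the mitre saw: set the dark wedge offcut squarely on the slope of the pale wedge that already lies on the pad, its thick end over the pale one's thin end, so that its top is level, and let go of it. Then lay the steel-ended bearer flat and crosswise over the middle of the dark wedge, find where it balances there in spite of its heavy end, and leave it resting level by itself. Set both down gently, keep the pale wedge near the middle of its pad, and leave everything else on the bench where it is.

Things in the scene. Friction and masses are not known exactly. Their poses are not given: they have to be found in the camera images.
- pad: the grey square pad fixed on the bench, 170 x 170 mm, 10 mm thick; origin under its centre, at bench height
- bottom_wedge_slope (a point): pale wedge offcut lying flat face down on the pad, loose, about 90 g: 100 mm long, 50 wide; its upper face slopes 10.2 degrees, 27 mm above the pad in the middle, 18 at the thin end, 36 at the thick end (cut slightly askew). Point: middle of the sloping face; z is that face's upward normal, x runs up the slope to the thick end, y across
- top_wedge_mid (a point): dark brown wedge offcut lying on the bench on its sloping face, so its flat upper face leans 10.2 degrees; loose, about 90 g: 90 mm long, 54 wide (parallel upright sides), thick 18 / 26 (middle) / 34 mm, ends askew. Point: its centre, 13 mm above the middle of the sloping face; z is the upward normal of the flat face, x along it to the thick end, y across
- bearer_mid (a point): bearer: pale wooden bar lying flat, 160 mm long, 45 wide, 28 thick, loose, about 190 g, one end heavy steel (22 mm long), the other cut askew. Point: its centre, half-way up; x lengthways to the steel end, y across, z up. It balances 30 mm from this point towards the steel end: laid by its centre on the 54 mm wide wedge it tips
- steep_offcut: a steep light-wood triangular offcut, 60 x 40 mm, 63 mm high at its tall end; not part of the job; origin at its underside
- tape: a yellow tape measure, 66 x 35 x 62 mm; not part of the job; origin at its underside
- pencil: a flat red carpenter's pencil, 150 x 13 x 8 mm; not part of the job; origin at its underside
- square: a try square, dark wood stock 115 mm, steel blade 180 mm; not part of the job; origin at its underside
- driver: a screwdriver, 190 mm long; not part of the job; origin at its underside
- glue: a small white jar with an orange lid, 60 mm wide, 70 mm high; not part of the job; origin at its underside
- screws: a small open cardboard box of screws, 110 x 80 x 35 mm; not part of the job; origin at its underside
Things that resemble listed ones, but are neither listed nor needed, are in the scene too. Leave any orange look-alike of the part that bears bearer_mid alone.

How it is judged (in metres and radians):
On the way:
1. the dark wedge rests on the pale wedge, thick end over thin end, its top level, let go (x of top_wedge_mid in the frame of bottom_wedge_slope between -0.018 and 0.018 m and y of top_wedge_mid in the frame of bottom_wedge_slope between -0.018 and 0.018 m and angle between the y axis of top_wedge_mid and the y axis of bottom_wedge_slope, either way round below 0.25 rad and angle between top_wedge_mid's own z axis and vertical below 0.06 rad and linear speed of top_wedge below 0.02 m/s and horizontal distance between bottom_wedge_slope and pad below 0.035 m and contact force between top_wedge and bottom_wedge above 0.2 N and contact force between the fingers and top_wedge below 0.05 N), for 0.2 s.
At the end, for the whole second after the job is handed in: Dark wedge at rest on the pale one: centred within 18 mm, in line within 14 deg, top level within 3.4 deg. Pale wedge within 35 mm of pad middle. Bearer at rest on it, level within 3.4 deg, crosswise within 20 deg, centre within 30 mm along the wedge and 65 mm in all, height within 7 mm (x of top_wedge_mid in the frame of bottom_wedge_slope between -0.018 and 0.018 m and y of top_wedge_mid in the frame of bottom_wedge_slope between -0.018 and 0.018 m and angle between the y axis of top_wedge_mid and the y axis of bottom_wedge_slope, either way round below 0.25 rad and angle between each of top_wedge_mid, bearer_mid's own z axis and vertical below 0.06 rad and linear speed of each of top_wedge, bearer below 0.02 m/s and horizontal distance between bottom_wedge_slope and pad below 0.035 m and contact force between top_wedge and bottom_wedge above 0.2 N and angle between the x axis of bearer_mid and the y axis of top_wedge_mid, either way round below 0.35 rad and x of bearer_mid in the frame of top_wedge_mid between -0.03 and 0.03 m and horizontal distance between bearer_mid and top_wedge_mid below 0.065 m and height (world z) of bearer_mid between 0.0696 and 0.0836 m and contact force between bearer and top_wedge above 0.5 N); the robot touches nothing.
It fails at once if a piece is dropped or slammed on the stack (over 40 N) (contact force between bearer and top_wedge above 40 N or contact force between top_wedge and bottom_wedge above 40 N).
It fails at once if another thing on the bench is shifted by more than 30 mm (distance of any of steep_offcut, tape, pencil, square, driver, glue, screws from where it was at the start of the episode above 0.03 m).
It also fails if it takes over 61 s, if anything falls off the work surface, if the arm or the gripper's body presses on something with over 40 N, if the wrist force passes 120 N, or if a joint passes its speed limit or range.

ROBOT

A 6-joint arm with a two-finger parallel gripper is mounted at the origin on the work surface. World frame = base frame: x ahead of the robot, y to its left, z up, the work surface at z = 0. Lengths are in mm, angles in rad, forces in N, time in s.
With the tool pointing down it reaches from about 350 to 775 mm from the base axis. Payload 7.3 kg.
Tool frame: the origin (TCP) lies midway between the tips of the shut fingers; the grasp point (between the pads) lies 19 mm behind it; x points along the fingers, y is the direction in which the jaws open and shut, and the axes are right-handed (so a half turn about x gives the same grasp; the last joint's range is limited). The gripper opens to 92 mm and grips with 3 to 60 N. Pads are 19 mm wide; open, the fingers measure 130 mm over their backs; the gripper's body (75 mm by 190 mm) begins 47 mm behind the grasp point.
Start: joints at [-1.385, 0.342, 1.524, -0, 1.275, -0.146], TCP at [171.04, -496.381, 192.541] pointing down, gripper open.
Joint ranges: [-2.53, 2.53], [-0.77, 2.02], [0.04, 2.7], [-1, 4.14], [0.28, 2.66], [-3.11, 3.11]. Speed limits (rad/s): [2.57, 2.57, 3.14, 3.14, 3.14, 3.14].

INTERFACE

Orientations are given as [roll, pitch, yaw] about the fixed x, y, z axes, in that order (R = Rz(yaw) Ry(pitch) Rx(roll)).
In Python, from plant import get_obs, capture, close_job gives the robot as it stands. The module is installed in compiled form; this text tells all that it offers.
- The arm moves only by the tool send_rows, never from a script. Its argument "moves" is a list of rows, each a list of 4 numbers: the shift along the tool's x, y, z in mm, then the turn about the tool's x in degrees. In form: [[tx, ty, tz, yaw], ...]. A call has 1 to 8 rows; each row shifts and turns the commanded pose from where the row before left it, along the tool's axes as they then stand; what a row does not reach is not made up. A row lasts 1/8 s, in which the tool goes at most 62.5 mm and 10.7 degrees, less where a joint would pass 70% of its speed; a pose out of reach is approached as far as the arm can. A call with a gripper value outside its range is refused whole. "hand" is the opening, from 0 (shut) to 1 (fully open), set as the call begins (left out, the last holds). The fingers move at their own pace and stop on an object; the grip force is fixed at half the most. Time passes only in rows, so rows that do not move let the fingers close. It gives the time, the measured TCP pose, the force and the opening at its end, in the units of the state.
- get_obs(): the state, without advancing time (a new reading comes with each control period).
- capture(name): name is "scene" or "top"; returns a dict with "image" (384x512x3 uint8, red, green, blue), "K" (3x3 intrinsics, pixels), "position" and "attitude" of the camera in the world. Camera axes: x right, y down, z forward; pixel columns grow to the right and rows downward; lengths in mm; the calibration is good to about 2 mm. A picture is of the moment at which its call begins. There is no depth.
- close_job(): hands the job in, once; it reports no verdict.
The state is a dict: "time": time; "joint_positions": joint angles; "dq": joint speeds; "tau": joint torques, N m; "tool_pos": TCP position; "tcp_rot": TCP orientation; "contact_force": force on the tool from outside, world axes, zero at the start; "moment": the same for the moment, N m; "grip_width": finger opening in mm.
Only numpy, scipy, OpenCV 4.12 (cv2) and the standard library are available. Lean on these libraries where they do the work, as an engineer would, in place of code of your own. Each camera call takes 0.05 s, during which the arm holds its last target. There are 200 camera calls.

## Working session

There is one attempt and no reset: what is moved stays moved. The work goes in short steps, Python scripts to look and compute and a tool call to move; the robot and the scene stay as the last step left them, time stands still between calls to the robot, and variables do not carry over. Pictures are saved under pics/ and viewed, about 8 in all and at most 12, crops included, and the job is handed in when it is done.

Besides the shell and the picture viewer there is one more tool, called in YAML: its name, and indented under it one key for each argument. send_rows: Moves the arm, as the interface text tells. Its arguments: {"type":"object","properties":{"moves":{"type":"array","items":{"type":"array","items":{"type":"number"}}},"hand":{"type":"number"}},"required":["moves"]}

```bash
mkdir -p pics; cat > h.py <<'E'
import numpy as np, cv2
from plant import get_obs, capture, close_job
def snap(name,fn):
    c=capture(name); cv2.imwrite('pics/'+fn,c['image'][:,:,::-1]); np.savez('pics/'+fn+'.npz',**{k:np.array(v) for k,v in c.items()}); return c
E
python3 - <<'E'
from h import *
for n in('scene','top'):
    c=snap(n,n+'1.png'); print(n,c['K'],c['position'],c['attitude'])
o=get_obs();print(o)
E
```

```text
scene [[454.92485824   0.         254.62072705]
 [  0.         454.92485824 189.42609636]
 [  0.           0.           1.        ]] [1517.47906624  143.39712241  924.9453535 ] [-2.29013298  0.02097199  1.65051433]
top [[496.03967652   0.         259.78076632]
 [  0.         496.03967652 194.88624744]
 [  0.           0.           1.        ]] [ 310.3766862    11.22549766 1484.21969587] [-2.98739283  0.01682302 -1.56050459]
{'time': 0.1, 'joint_positions': array([-1.38501119e+00,  3.42633933e-01,  1.52491917e+00, -4.35807773e-06,
        1.27541192e+00, -1.45988635e-01]), 'dq': array([-1.19306990e-03, -8.69465353e-04, -3.17126811e-03,  5.58566993e-05,
        1.01568240e-03,  2.35834461e-03]), 'tau': array([ 2.14795044e-03, -4.32005382e+01, -2.44694120e+01,  7.19404290e-02,
        5.26202261e-02, -4.55350710e-05]), 'tool_pos': array([ 170.95151198, -495.95089619,  191.92523117]), 'tcp_rot': array([-1.71374818,  1.56942395,  1.75961952]), 'contact_force': array([0.71229293, 0.16735529, 0.24523021]), 'moment': array([-0.02402942,  0.01803184,  0.07019397]), 'grip_width': 91.45631289914944}
```

View pics/top1.png

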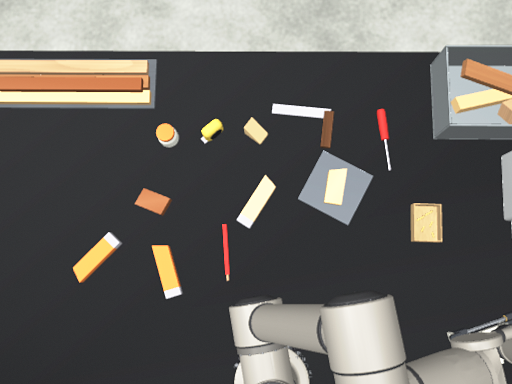

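View pics/scene1.png

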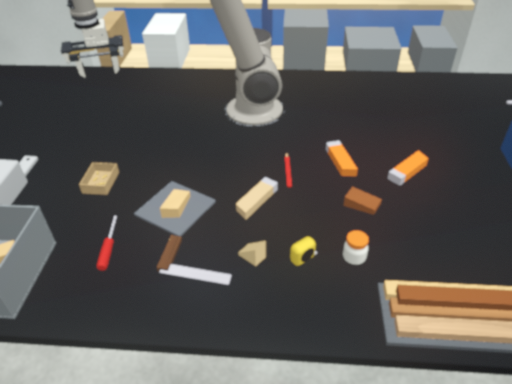

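Candidates in the top view:
- **Dark wedge:** the brown block at (152,201). The other browns are long bars in the rack and tray.
- **Pale wedge:** (336,187), on the pad.
- **Bearer:** the pale bar at (257,202) with a white end at about (244,221). The orange bars at (97,258) and (166,271) are the look-alikes to leave alone.

I'll confirm these in one enlarged crop.

```bash
cat >> h.py <<'E'
from scipy.spatial.transform import Rotation as Rn
def cam(fn):
    d=np.load('pics/'+fn+'.npz'); return d['image'],d['K'],d['position'],Rn.from_euler('xyz',d['attitude']).as_matrix()
def ray(cm,px,z):
    _,K,p,R=cm; px=np.atleast_2d(px).astype(float); d=(R@np.linalg.inv(K)@np.c_[px,np.ones(len(px))].T).T
    return p+d*((z-p[2])/d[:,2])[:,None]
def proj(cm,P):
    _,K,p,R=cm; q=(K@R.T@(np.atleast_2d(P)-p).T).T; return q[:,:2]/q[:,2:]
E
python3 - <<'E'
from h import *
cm=cam('top1.png'); im=cm[0][:,:,::-1]
b=[(125,175),(230,170),(307,157)]
s=[cv2.resize(im[y:y+60,x:x+60],None,fx=4.4,fy=4.4,interpolation=cv2.INTER_CUBIC) for x,y in b]
cs=cam('scene1.png')[0][:,:,::-1]
b2=[(335,175),(230,170),(150,175)]
t=[cv2.resize(cs[y:y+55,x:x+60],(264,242),interpolation=cv2.INTER_CUBIC) for x,y in b2]
cv2.imwrite('pics/crop1.png',np.vstack([np.hstack(s),np.hstack(t)]))
for n,p,z in [('dark',(152,201),26),('pale',(336,187),37),('bearer',(257,202),28),('pad',(336,187),10),('glue',(167,135),35),('pencil',(226,252),8)]: print(n,ray(cm,p,z).round(0))
E
```

```text
dark [[516. 359.  26.]]
pale [[ 560. -187.   37.]]
bearer [[515.  46.  28.]]
pad [[ 565. -191.   10.]]
glue [[716. 320.  35.]]
pencil [[368. 137.   8.]]
```

View pics/crop1.png

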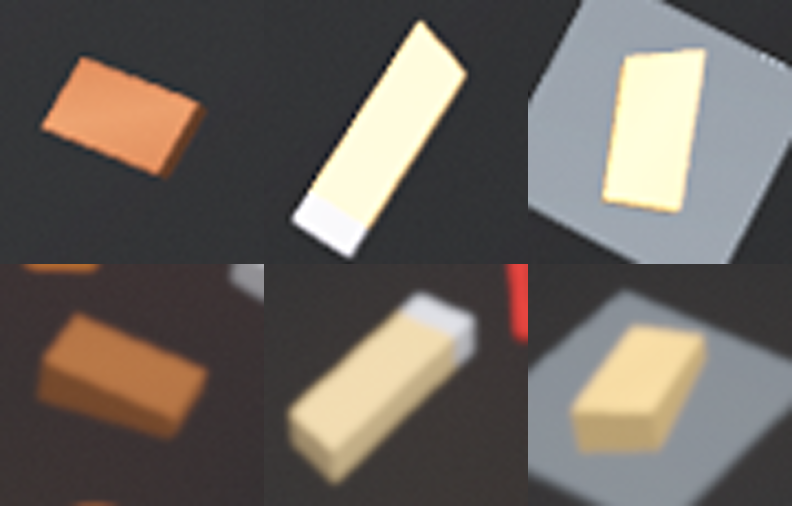

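The crop confirms all three. The dark wedge's thick end looks to be on the right in the top view, and the pale wedge's thick end looks to be at the top (+x). I'll compute poses and test both thick-end hypotheses against the scene camera.

```bash
python3 - <<'E'
from h import *
T=cam('top1.png');S=cam('scene1.png')
f=lambda c,cx,cy,o:(np.array(c,float)-[cx,cy]+.5)/4.4-.5+o
def scan(n,tc,sc,zs):
    for lab,z in zs:
        P=np.array([ray(T,p,h)[0] for p,h in zip(tc,z)])
        e=proj(S,P)-sc; print(n,lab,P.round(1).tolist(),'mean',P.mean(0).round(1),'scene err',e.round(1).tolist())
# order: far-left(top img), ... matched physical corners
d=f([(82,57),(203,104),(160,177),(40,128)],0,0,(125,175))
ds=f([(172,437),(42,362),(78,315),(208,372)],0,264,(335,175))
scan('dark',d,ds,[('thick-right',(18,34,34,18)),('thick-left',(34,18,18,34))])
p=f([(624,57),(706,49),(682,212),(602,202)],528,0,(307,157))
ps=f([(655,412),(572,410),(630,325),(706,338)],528,264,(150,175))
scan('pale',p,ps,[('thick+x',(46,46,28,28)),('thick-x',(28,28,46,46))])
b=f([(420,19),(466,73),(352,257),(292,218)],264,0,(230,170))
P=ray(T,b,28);print('bearer',P.round(1).tolist())
# pad corners
im=T[0].astype(int); m=((im.max(2)-im.min(2)<35)&(im.mean(2)>60)&(im.mean(2)<175)).astype(np.uint8); m[:,:290]=0;m[:,385:]=0;m[:140]=0;m[235:]=0
k=max(cv2.findContours(m,0,2)[0],key=cv2.contourArea); r=cv2.minAreaRect(k);print('pad',r,ray(T,r[0],10))
g=get_obs();R=Rn.from_euler('xyz',g['tcp_rot']).as_matrix();print('toolR cols',R.round(3).tolist())
E
```

```text
dark thick-right [[557.6, 389.3, 18.0], [523.4, 301.9, 34.0], [473.7, 328.9, 34.0], [508.4, 415.8, 18.0]] mean [515.8 359.   26. ] scene err [[0.3, -3.6], [-1.4, 0.0], [-1.5, -0.1], [-0.7, -0.1]]
dark thick-left [[554.9, 385.2, 34.0], [525.8, 305.1, 18.0], [475.5, 332.4, 18.0], [506.2, 411.4, 34.0]] mean [515.6 358.5  26. ] scene err [[-0.5, -8.4], [-0.8, 4.7], [-0.9, 4.4], [-1.4, -4.8]]
pale thick+x [[610.9, -164.1, 46.0], [616.7, -219.0, 46.0], [508.7, -204.0, 28.0], [515.1, -150.5, 28.0]] mean [ 562.8 -184.4   37. ] scene err [[-0.5, 0.1], [-1.3, 1.2], [-0.1, 0.3], [-0.3, -0.6]]
pale thick-x [[614.6, -166.3, 28.0], [620.5, -221.9, 28.0], [506.3, -201.3, 46.0], [512.5, -148.5, 46.0]] mean [ 563.5 -184.5   37. ] scene err [[-0.7, 5.5], [-1.6, 6.7], [0.1, -4.7], [-0.2, -5.7]]
bearer [[600.0, 22.9, 28.0], [563.0, -8.6, 28.0], [437.6, 67.0, 28.0], [463.5, 107.6, 28.0]]
pad ((335.25177001953125, 187.15570068359375), (57.95869445800781, 56.566673278808594), 27.645973205566406) [[ 564.55619899 -188.38366189   10.        ]]
toolR cols [[-0.0, 0.326, -0.945], [0.001, -0.945, -0.326], [-1.0, -0.001, -0.0]]
```

send_rows:
  moves:
    - [0,0,0,-9.9]
    - [0,0,0,-9.9]
    - [0,0,0,-9.9]
    - [0,0,0,-9.9]
    - [0,0,0,-9.8]
    - [0,14.2,-48.2,0]
    - [0,14.2,-48.2,0]
    - [0,14.2,-48.2,0]
  hand: 1

```text
time: 1.1
tool_pos: [264.4, -376.2, 192.2]
tcp_rot: [-2.534, 1.57, 1.801]
contact_force: [0.9, -0.6, -0.7]
grip_width: 91.7
```

send_rows:
  moves:
    - [0,14.2,-48.2,0]
    - [0,14.2,-48.2,0]
    - [0,14.2,-48.2,0]
    - [0,14.2,-48.2,0]
    - [0,14.2,-48.2,0]
    - [0,14.2,-48.2,0]
    - [0,14.2,-48.2,0]
    - [0,-13.6,-43.8,0]

```text
time: 2.1
tool_pos: [485.2, -53.3, 191.9]
tcp_rot: [-1.606, 1.571, 2.73]
contact_force: [-0.1, -0.6, -0.2]
grip_width: 91.8
```

send_rows:
  moves:
    - [0,-13.6,-43.8,0]
    - [0,-13.6,-43.8,0]
    - [0,-13.6,-43.8,0]
    - [0,-13.6,-43.8,0]
    - [0,-13.6,-43.8,0]
    - [0,-13.6,-43.8,0]
    - [0,-13.6,-43.8,0]
    - [0,-13.6,-43.8,0]

```text
time: 3.1
tool_pos: [511.4, 312.6, 192.0]
tcp_rot: [-0.545, 1.57, -2.492]
contact_force: [1.4, -0.4, -0.1]
grip_width: 91.6
```

send_rows:
  moves:
    - [0,-12.5,-41.3,0]
    - [40,0,0,0]
    - [40,0,0,0]
    - [40,0,0,0]
    - [20,0,0,0]
    - [10,0,0,0]
    - [0,0,0,0]

```text
time: 3.98
tool_pos: [515.1, 354.0, 42.1]
tcp_rot: [-0.589, 1.57, -2.537]
contact_force: [-0.4, 0.7, 0.7]
grip_width: 91.9
```

```bash
python3 - <<'E'
from h import *
o=get_obs();print(o['tool_pos'],o['contact_force'],o['joint_positions']);R=Rn.from_euler('xyz',o['tcp_rot']).as_matrix();print(R.round(3), np.degrees(np.arctan2(R[1,1],R[0,1])))
s=snap('scene','s2.png')['image'][:,:,::-1];t=snap('top','t2.png')['image'][:,:,::-1]
q=lambda i,x,y:cv2.resize(i[y:y+90,x:x+90],(390,390),interpolation=cv2.INTER_CUBIC)
cv2.imwrite('pics/c2.png',np.hstack([q(t,105,155),q(s,320,150)]))
E
```

```text
[515.05417104 353.9875517   42.0587398 ] [-0.38973758  0.6668093   0.69086   ] [ 4.79661875e-01  6.65708120e-01  1.41762381e+00 -1.51011562e-04
  1.05930646e+00  8.56543654e-01]
[[-0.001  0.93  -0.368]
 [-0.001 -0.368 -0.93 ]
 [-1.    -0.001  0.001]] -21.58951096616183
```

View pics/c2.png

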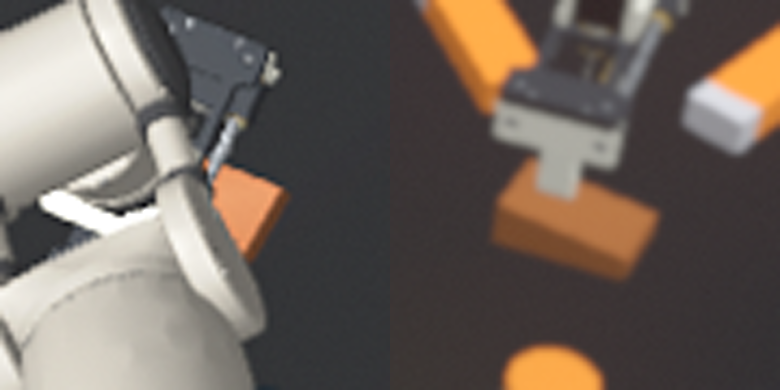

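The fingers straddle the dark wedge (c2: front finger at (560,180), over the brown block) and line up with its sides. I'll lower and grip.

send_rows:
  moves:
    - [20,0,-3,0]
    - [13,0,0,0]
    - [5,0,0,0]
    - [0,0,0,0]

```text
time: 4.58
tool_pos: [516.1, 356.7, 3.8]
tcp_rot: [-0.614, 1.57, -2.562]
contact_force: [-0.3, -0.4, -0.7]
grip_width: 91.9
```

send_rows:
  moves:
    - [0,0,0,0]
    - [0,0,0,0]
    - [0,0,0,0]
    - [0,0,0,0]
    - [0,0,0,0]
  hand: 0

```text
time: 5.2
tool_pos: [516.4, 356.9, 4.5]
tcp_rot: [1.654, 1.571, -0.294]
contact_force: [0.3, -0.5, -0.7]
grip_width: 46.4
```

send_rows:
  moves:
    - [-10,0,0,0]
    - [-20,0,0,0]
    - [-40,0,0,0]
    - [-40,0,0,0]
    - [-40,0,0,0]
    - [0,0,0,0]

```text
time: 5.95
tool_pos: [518.3, 358.0, 159.2]
tcp_rot: [2.425, 1.562, 0.477]
contact_force: [-1.4, -0.7, -0.0]
grip_width: 0.3
```

The fingers shut on nothing (width 0.3). I'll look at the scene.

```bash
python3 - <<'E'
from h import *
o=get_obs();print(o['tool_pos'],o['contact_force'],o['grip_width'])
s=snap('scene','s3.png')['image'][:,:,::-1];t=snap('top','t3.png')['image'][:,:,::-1]
q=lambda i,x,y:cv2.resize(i[y:y+90,x:x+90],(390,390),interpolation=cv2.INTER_CUBIC)
cv2.imwrite('pics/c3.png',np.hstack([q(t,105,155),q(s,320,150)]))
E
```

```text
[518.25453819 358.00104175 159.22200341] [-1.44268785 -0.71544399 -0.04375283] 0.2852463185638158
```

View pics/c3.png

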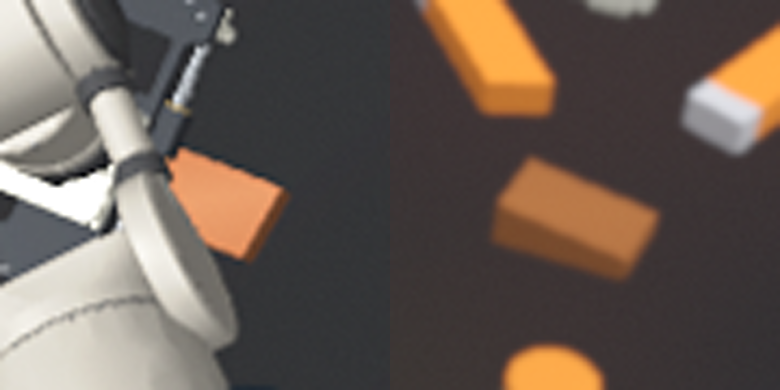

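```bash
python3 - <<'E'
from h import *
S=cam('s2.png');T=cam('t2.png')
y=np.array([.93,-.368,0]);c=np.array([515.05,354,42.06])
for w in(0,46,-46): print(w,proj(S,c+y*w).round(1),proj(T,c+y*w).round(1))
print('wedge scene', proj(S,[[557.6,389.3,18],[523.4,301.9,34],[473.7,328.9,34],[508.4,415.8,18]]).round(1).tolist())
o=get_obs();print(o)
E
```

```text
0 [[361.1 193.6]] [[152.5 200.5]]
46 [[356.5 203.4]] [[158.8 186.3]]
-46 [[365.5 184.2]] [[146.1 214.9]]
wedge scene [[374.0, 210.3], [342.8, 196.9], [350.9, 186.1], [381.2, 199.0]]
{'time': 6.05, 'joint_positions': array([ 4.82849086e-01,  5.59510731e-01,  1.27727693e+00, -8.61743584e-05,
        1.30406203e+00,  8.59700408e-01]), 'dq': array([-0.00097487,  0.02796938,  0.02723699, -0.00108868, -0.00308546,
       -0.0002347 ]), 'tau': array([ 3.39960074e-02, -5.63665903e+01, -2.60435200e+01,  8.33409769e-02,
       -4.47944936e-02,  1.36126790e-03]), 'tool_pos': array([516.28606138, 356.88528716, 154.98255108]), 'tcp_rot': array([2.31905088, 1.57004873, 0.37142591]), 'contact_force': array([-0.0946208 ,  0.26072657, -0.48426394]), 'moment': array([-0.06431199, -0.06009952, -0.03597341]), 'grip_width': 0.19882064453699694}
```

```bash
python3 - <<'E'
from h import *
out=[]
y=np.array([.93,-.368,0])
for fn,c,w in(('s2.png',[515.05,354,42.06],[-46,46]),('s3.png',[516.3,357,155.0],[0])):
    S=cam(fn); i=S[0][:,:,::-1]; x0,y0=310,100
    i=cv2.resize(i[y0:y0+120,x0:x0+90],None,fx=4.3,fy=4.3,interpolation=cv2.INTER_CUBIC)
    for k in w:
        p=(proj(S,np.array(c)+y*k)[0]-[x0,y0]+.5)*4.3-.5
        cv2.drawMarker(i,tuple(int(v) for v in p),(0,255,0),0,10,1); print(fn,p)
    out.append(i)
cv2.imwrite('pics/c4.png',np.hstack(out))
E
```

```text
s2.png [240.4120977  363.76592029]
s2.png [201.55335566 446.45303483]
s3.png [250.13667945 272.82698409]
```

View pics/c4.png

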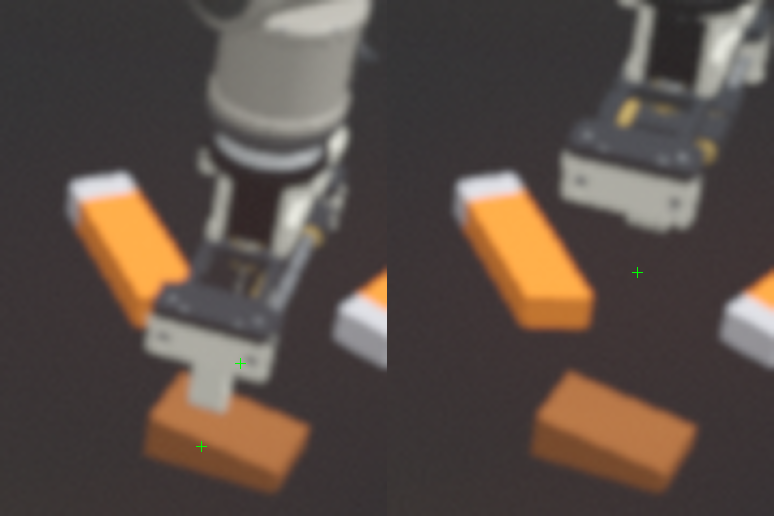

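```bash
python3 - <<'E'
from h import *
S=cam('s2.png');T=cam('t2.png')
y=np.array([.93,-.368,0]);zt=np.array([-.368,-.93,0]);c=np.array([515.05,354,42.06])
for a in(65,80,95):
  for h in(66,90):
    for s in(-1,1):
      P=c+y*a+s*37.5*zt+[0,0,h]; print(a,h,s,proj(T,P).round(1),proj(S,P).round(1))
def tri(pt,ps):
    M=[cm[1]@cm[3].T@np.c_[np.eye(3),-cm[2]] for cm in(T,S)]
    X=cv2.triangulatePoints(*M,np.array(pt,float).reshape(2,1),np.array(ps,float).reshape(2,1));X=X[:3]/X[3];return X.ravel().round(1)
for ps in((344.2,181.4),(344.5,174),(348,166)): print(tri((168.5,165.4),ps), tri((167,170),ps))
i=T[0][:,:,::-1]; cv2.imwrite('pics/c5.png',cv2.resize(i[130:240,100:220],None,fx=5,fy=5,interpolation=cv2.INTER_CUBIC))
E
```

```text
65 66 -1 [[144.4 171.3]] [[371.2 193.8]]
65 66 1 [[168.5 181. ]] [[344.1 186.1]]
65 90 -1 [[142.3 169.6]] [[372.6 187. ]]
65 90 1 [[166.8 179.5]] [[345.1 179.4]]
80 66 -1 [[146.6 166.5]] [[369.7 197.2]]
80 66 1 [[170.7 176.2]] [[342.4 189.4]]
80 90 -1 [[144.5 164.7]] [[371.  190.4]]
80 90 1 [[169.  174.6]] [[343.4 182.7]]
95 66 -1 [[148.7 161.7]] [[368.1 200.7]]
95 66 1 [[172.8 171.4]] [[340.7 192.8]]
95 90 -1 [[146.7 159.8]] [[369.5 193.9]]
95 90 1 [[171.1 169.7]] [[341.6 186. ]]
[596.9 287.7 154.3] [585.8 291.4 145.5]
[592.5 284.8 175.2] [581.5 288.5 166.7]
[588.1 285.6 197.1] [577.1 289.2 188.9]
```

View pics/c5.png

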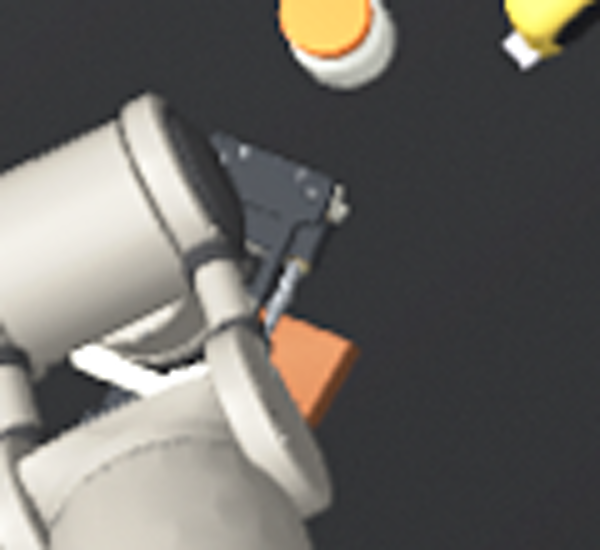

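Triangulation puts the gripper body's lower corner at about (590,288,149), where 108 was expected in height. Its horizontal position agrees. So the real fingertips sit about 35–40 mm higher than the reported z, which explains the miss. I'll find the true height by lowering in small steps and watching the force.

send_rows:
  moves:
    - [0,0,0,0]
    - [10,0,0,0]
    - [20,0,0,0]
    - [20,0,0,0]
    - [20,0,0,0]
    - [20,0,0,0]
    - [20,0,0,0]
    - [20,0,0,0]
  hand: 1

```text
time: 7.05
tool_pos: [515.5, 356.5, 22.3]
tcp_rot: [-0.662, 1.569, -2.61]
contact_force: [0.3, 0.4, 0.4]
grip_width: 75.6
```

send_rows:
  moves:
    - [15,0,0,0]
    - [5,0,0,0]
    - [5,0,0,0]
    - [5,0,0,0]
    - [0,0,0,0]

```text
time: 7.68
tool_pos: [516.3, 356.9, -5.6]
tcp_rot: [0.084, 1.571, -1.863]
contact_force: [0.3, 0.6, 0.5]
grip_width: 91.5
```

send_rows:
  moves:
    - [5,0,0,0]
    - [5,0,0,0]
    - [0,0,0,0]

```text
time: 8.05
tool_pos: [516.0, 356.7, -16.1]
tcp_rot: [-0.599, 1.57, -2.547]
contact_force: [0.1, -1.1, -0.6]
grip_width: 91.7
```

```bash
python3 - <<'E'
from h import *
o=get_obs();print(o['tool_pos'],o['contact_force'],o['grip_width'],o['joint_positions'])
i=snap('scene','s6.png')['image'][:,:,::-1]; cv2.imwrite('pics/c6.png',cv2.resize(i[110:220,310:410],None,fx=5,fy=5,interpolation=cv2.INTER_CUBIC))
E
```

```text
[515.9801204  356.70393664 -16.09524442] [ 0.07020838 -1.06918468 -0.61929375] 91.69006689946305 [ 4.82839959e-01  7.42445840e-01  1.45291791e+00 -1.47447647e-04
  9.47293928e-01  8.59719524e-01]
```

View pics/c6.png

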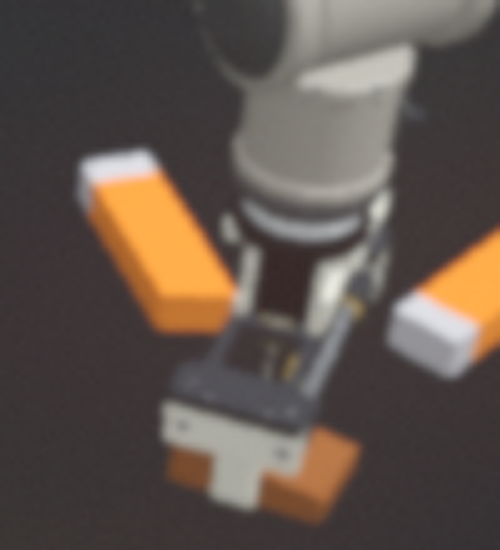

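z reads −16 with no contact and the finger tip is still above the bench (tip at (238,505)), so the offset is confirmed. I'll keep lowering carefully.

send_rows:
  moves:
    - [5,0,0,0]
    - [5,0,0,0]
    - [3,0,0,0]
    - [0,0,0,0]

```text
time: 8.6
tool_pos: [516.1, 356.8, -29.0]
tcp_rot: [-0.598, 1.57, -2.545]
contact_force: [0.7, 0.0, -0.1]
grip_width: 91.8
```

send_rows:
  moves:
    - [2,0,0,0]
    - [2,0,0,0]

```text
time: 8.85
tool_pos: [516.5, 357.0, -32.5]
tcp_rot: [2.212, 1.57, 0.264]
contact_force: [0.3, 0.2, 0.4]
grip_width: 91.6
```

send_rows:
  moves:
    - [2,0,0,0]
    - [0,0,0,0]

```text
time: 9.1
tool_pos: [516.4, 356.9, -33.9]
tcp_rot: [1.971, 1.57, 0.023]
contact_force: [-0.6, -0.8, 4.6]
grip_width: 91.8
```

The bench is felt at a reported z of about −34 (4.6 N), so true z ≈ reported + 34. I'll back up 3 mm, grip, and wait for the fingers to stop.

send_rows:
  moves:
    - [-3,0,0,0]
    - [0,0,0,0]
    - [0,0,0,0]
    - [0,0,0,0]
    - [0,0,0,0]
    - [0,0,0,0]
    - [0,0,0,0]
  hand: 0

```text
time: 9.98
tool_pos: [516.2, 356.8, -31.7]
tcp_rot: [-0.463, 1.57, -2.41]
contact_force: [-0.5, 0.7, -1.4]
grip_width: 53.8
```

send_rows:
  moves:
    - [0,0,0,0]
    - [0,0,0,0]

```text
time: 10.22
tool_pos: [516.3, 356.9, -31.6]
tcp_rot: [0.12, 1.571, -1.827]
contact_force: [0.5, -0.3, -0.5]
grip_width: 53.6
```

send_rows:
  moves:
    - [-10,0,0,0]
    - [-20,0,0,0]
    - [-35,0,0,0]
    - [-30,0,0,0]
    - [-15,0,0,0]
    - [0,8,16,0]
    - [0,17,34.5,0]

```text
time: 11.1
tool_pos: [520.1, 299.9, 77.1]
tcp_rot: [-0.687, 1.569, -2.633]
contact_force: [0.7, -0.6, -0.9]
grip_width: 53.7
```

send_rows:
  moves:
    - [0,20,40.6,0]
    - [0,20,40.6,0]
    - [0,20,40.6,0]
    - [0,20,40.6,0]
    - [0,20,40.6,0]
    - [0,20,40.6,0]
    - [0,20,40.6,0]
    - [0,20,40.6,0]

```text
time: 12.1
tool_pos: [548.6, -62.3, 77.0]
tcp_rot: [-1.329, 1.568, 3.006]
contact_force: [1.3, 0.4, -1.4]
grip_width: 54.0
```

send_rows:
  moves:
    - [0,20,40.6,0]
    - [0,20,40.6,0]
    - [0,10,20,0]
    - [0,5,10,0]
    - [0,0,0,9.5]
    - [0,0,0,9.5]
    - [0,0,0,9.5]
    - [0,0,0,9.5]

```text
time: 13.1
tool_pos: [560.1, -182.3, 78.1]
tcp_rot: [-1.162, 1.569, 2.506]
contact_force: [-0.2, 0.9, -1.4]
grip_width: 54.1
```

send_rows:
  moves:
    - [0,0,0,9.5]
    - [0,0,0,9.5]
    - [0,0,0,9.5]
    - [0,0,0,9.9]
    - [0,0,0,0]
    - [0,0,0,0]

```text
time: 13.85
tool_pos: [560.3, -183.1, 78.3]
tcp_rot: [-0.367, 1.57, 2.64]
contact_force: [0.1, 0.8, -0.9]
grip_width: 53.5
```

```bash
python3 - <<'E'
from h import *
o=get_obs();print(o['tool_pos'],o['contact_force'],o['grip_width']);R=Rn.from_euler('xyz',o['tcp_rot']).as_matrix();print(R.round(3).tolist(), np.degrees(np.arctan2(R[1,1],R[0,1])))
s=snap('scene','s7.png')['image'][:,:,::-1];t=snap('top','t7.png')['image'][:,:,::-1]
q=lambda i,x,y:cv2.resize(i[y:y+100,x:x+100],(390,390),interpolation=cv2.INTER_CUBIC)
cv2.imwrite('pics/c7.png',np.hstack([q(t,285,135),q(s,125,130)]))
E
```

```text
[ 560.32940918 -183.05591061   78.31125833] [ 0.06831052  0.76149313 -0.90231362] 53.532796957086596
[[-0.001, -0.135, -0.991], [0.0, -0.991, 0.135], [-1.0, -0.0, 0.001]] -97.75223909014778
```

View pics/c7.png

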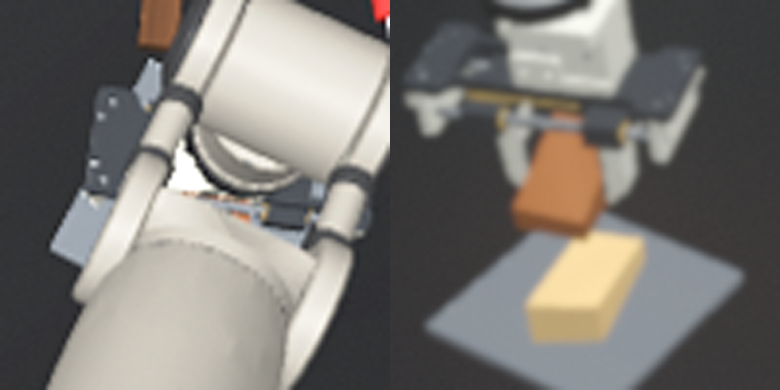

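The dark wedge is held thin end towards the camera (+x), above the pale wedge's thick end and in line with it. I expect first contact at a reported z of about 13 and full seating at about 5.5.

send_rows:
  moves:
    - [10,0,0,0]
    - [20,0,0,0]
    - [20,0,0,0]
    - [8,0,0,0]
    - [0,0,0,0]

```text
time: 14.58
tool_pos: [560.1, -183.6, 19.9]
tcp_rot: [-0.261, 1.57, 2.741]
contact_force: [0.6, 0.3, -1.0]
grip_width: 53.9
```

send_rows:
  moves:
    - [3,0,0,0]
    - [2,0,0,0]
    - [0,0,0,0]

```text
time: 14.95
tool_pos: [560.6, -183.8, 15.7]
tcp_rot: [2.567, 1.57, -0.714]
contact_force: [0.2, -0.4, -0.9]
grip_width: 53.7
```

send_rows:
  moves:
    - [1.5,0,0,0]
    - [1,0,0,0]
    - [0,0,0,0]

```text
time: 15.32
tool_pos: [560.6, -183.8, 13.3]
tcp_rot: [2.664, 1.57, -0.617]
contact_force: [-0.2, -0.1, 0.6]
grip_width: 53.6
```

send_rows:
  moves:
    - [1,0,0,0]
    - [0,0,0,0]

```text
time: 15.58
tool_pos: [561.2, -183.8, 12.9]
tcp_rot: [2.978, 1.569, -0.303]
contact_force: [-1.1, 1.8, 5.2]
grip_width: 53.7
```

send_rows:
  moves:
    - [1,0,0,0]
    - [0,0,0,0]

```text
time: 15.82
tool_pos: [561.2, -183.8, 12.1]
tcp_rot: [2.943, 1.569, -0.337]
contact_force: [-1.4, 1.6, 7.0]
grip_width: 54.1
```

send_rows:
  moves:
    - [1,0,0,0]
    - [0,0,0,0]

```text
time: 16.08
tool_pos: [561.2, -183.8, 11.1]
tcp_rot: [2.927, 1.569, -0.354]
contact_force: [-1.6, 1.6, 6.3]
grip_width: 54.1
```

send_rows:
  moves:
    - [1,0,0,0]
    - [0,0,0,0]

```text
time: 16.32
tool_pos: [561.0, -183.8, 10.0]
tcp_rot: [2.915, 1.569, -0.366]
contact_force: [-3.0, 1.9, 6.9]
grip_width: 53.8
```

send_rows:
  moves:
    - [1,0,0,0]
    - [0,0,0,0]

```text
time: 16.58
tool_pos: [560.9, -183.8, 9.1]
tcp_rot: [2.899, 1.569, -0.382]
contact_force: [-2.0, 1.6, 7.0]
grip_width: 53.9
```

It pivots in the grip at a steady 7 N, so I'll continue until it seats.

send_rows:
  moves:
    - [1,0,0,0]
    - [1,0,0,0]
    - [0,0,0,0]

```text
time: 16.95
tool_pos: [560.7, -183.8, 6.9]
tcp_rot: [2.749, 1.57, -0.532]
contact_force: [-3.4, 0.8, 7.8]
grip_width: 53.9
```

send_rows:
  moves:
    - [1,0,0,0]
    - [0,0,0,0]

```text
time: 17.2
tool_pos: [560.4, -183.7, 5.9]
tcp_rot: [2.223, 1.57, -1.058]
contact_force: [-4.3, 1.8, 8.4]
grip_width: 53.9
```

send_rows:
  moves:
    - [0.7,0,0,0]
    - [0,0,0,0]

```text
time: 17.45
tool_pos: [560.0, -183.7, 5.2]
tcp_rot: [0.436, 1.57, -2.845]
contact_force: [-5.2, 1.4, 8.0]
grip_width: 54.1
```

send_rows:
  moves:
    - [0.7,0,0,0]
    - [0,0,0,0]

```text
time: 17.7
tool_pos: [559.7, -183.6, 4.5]
tcp_rot: [0.14, 1.569, -3.141]
contact_force: [-7.1, 2.5, 9.7]
grip_width: 54.1
```

```bash
python3 - <<'E'
from h import *
o=get_obs();print(o['tool_pos'],o['contact_force'],o['moment'])
s=snap('scene','s8.png')['image'][:,:,::-1]
cv2.imwrite('pics/c8.png',cv2.resize(s[150:230,130:240],None,fx=6,fy=6,interpolation=cv2.INTER_CUBIC))
E
```

```text
[ 559.65045385 -183.64782317    4.50822995] [-7.07044359  2.49806191  9.68834171] [ 0.16939776  0.72313481 -0.05200719]
```

View pics/c8.png

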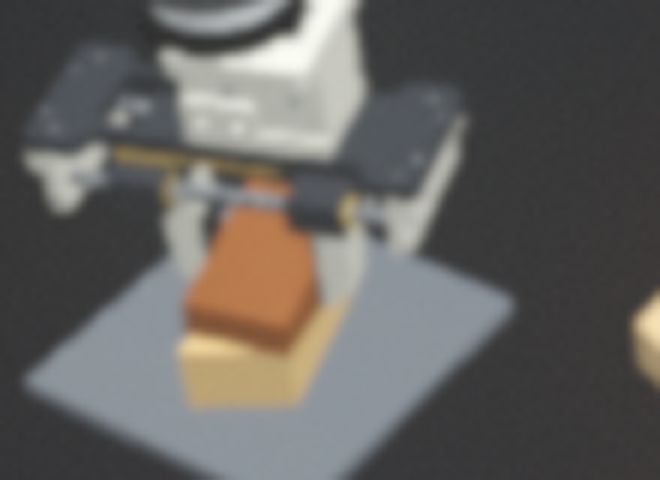

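The dark wedge lies nearly flush on the slope and straight (front edge (190–290, 310–340) over the pale block). I'll release it and check.

send_rows:
  moves:
    - [0,0,0,0]
    - [0,0,0,0]
    - [0,0,0,0]
    - [0,0,0,0]
  hand: 1

```text
time: 18.25
tool_pos: [560.5, -183.8, 3.4]
tcp_rot: [0.177, 1.571, -3.104]
contact_force: [-0.3, 0.2, 0.8]
grip_width: 89.0
```

send_rows:
  moves:
    - [-10,0,0,0]
    - [-20,0,0,0]
    - [-40,0,0,0]
    - [-40,0,0,0]
    - [0,0,0,0]

```text
time: 18.88
tool_pos: [562.7, -184.7, 118.0]
tcp_rot: [2.83, 1.563, -0.451]
contact_force: [0.6, 0.0, -0.9]
grip_width: 91.8
```

send_rows:
  moves:
    - [0,0,0,7.9]
    - [0,0,0,7.9]
    - [0,0,0,7.9]
    - [0,-15,16,0]
    - [0,-32,34,0]
    - [0,-40,43,0]
    - [0,-40,43,0]
    - [0,-31.5,33.8,0]

```text
time: 19.88
tool_pos: [497.3, 43.3, 113.4]
tcp_rot: [0.131, 1.57, 2.724]
contact_force: [-0.4, 0.0, 1.1]
grip_width: 91.6
```

send_rows:
  moves:
    - [0,-15.4,16.7,0]
    - [0,0,0,0]
    - [0,0,0,0]

```text
time: 20.25
tool_pos: [493.0, 62.1, 113.6]
tcp_rot: [1.989, 1.57, -1.704]
contact_force: [0.1, 0.4, -0.4]
grip_width: 91.8
```

```bash
python3 - <<'E'
from h import *
o=get_obs();print(o['tool_pos'],o['contact_force'],o['joint_positions']);R=Rn.from_euler('xyz',o['tcp_rot']).as_matrix();print(np.degrees(np.arctan2(R[1,1],R[0,1])))
s=snap('scene','s9.png')['image'][:,:,::-1];t=snap('top','t9.png')['image'][:,:,::-1]
q=lambda i,x,y:cv2.resize(i[y:y+65,x:x+65],(390,390),interpolation=cv2.INTER_CUBIC)
cv2.imwrite('pics/c9.png',np.hstack([q(t,303,155),q(s,143,165)]))
E
```

```text
[492.95444494  62.10756582 113.56436918] [ 0.0869087   0.44697236 -0.43979461] [-2.88184733e-02  3.72669451e-01  1.71662320e+00 -3.72549264e-04
  1.05233390e+00  2.09372354e+00]
-121.6021223519758
```

View pics/c9.png

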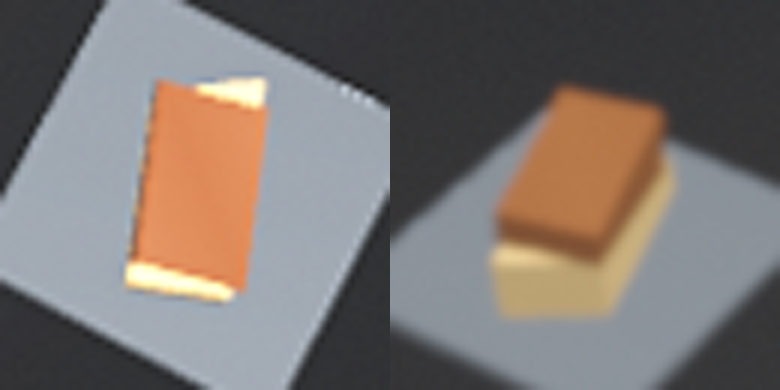

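The dark wedge sits flush and straight on the pale one. Next I'll pick up the bearer at its balance point and measure the dark wedge's top.

```bash
python3 - <<'E'
from h import *
T=cam('t9.png')
c=(np.array([(157,80),(269,105),(245,293),(132,262)],float)+.5)/6-.5+[303,155]
P=ray(T,c,63);print(P.round(1).tolist(),P.mean(0).round(1)); d=P[0]-P[3],P[1]-P[2];print([np.degrees(np.arctan2(v[1],v[0])).round(1) for v in d])
E
```

```text
[[612.2, -163.0, 63.0], [600.2, -217.1, 63.0], [508.0, -204.1, 63.0], [522.7, -150.0, 63.0]] [ 560.8 -183.6   63. ]
[np.float64(-8.3), np.float64(-8.1)]
```

send_rows:
  moves:
    - [20,0,0,0]
    - [40,0,0,0]
    - [40,0,0,0]
    - [25,0,0,0]
    - [10,0,0,0]
    - [5,0,0,0]
    - [0,0,0,0]

```text
time: 21.22
tool_pos: [493.7, 62.0, -25.9]
tcp_rot: [-2.727, 1.57, -0.139]
contact_force: [-0.4, -0.2, 0.1]
grip_width: 91.9
```

send_rows:
  moves:
    - [4,0,0,0]
    - [0,0,0,0]

```text
time: 21.48
tool_pos: [493.3, 62.2, -30.1]
tcp_rot: [-2.825, 1.57, -0.236]
contact_force: [0.9, -0.6, -0.0]
grip_width: 91.7
```

send_rows:
  moves:
    - [0,0,0,0]
    - [0,0,0,0]
    - [0,0,0,0]
    - [0,0,0,0]
    - [0,0,0,0]
    - [0,0,0,0]
    - [0,0,0,0]
    - [0,0,0,0]
  hand: 0

```text
time: 22.48
tool_pos: [493.2, 62.2, -30.4]
tcp_rot: [2.221, 1.571, -1.474]
contact_force: [-0.6, -0.7, 0.5]
grip_width: 44.4
```

send_rows:
  moves:
    - [0,0,0,0]
    - [-5,0,0,0]
    - [-15,0,0,0]
    - [-30,0,0,0]
    - [-40,0,0,0]
    - [-30,0,0,0]
    - [0,0,0,0]
    - [0,0,0,0]

```text
time: 23.48
tool_pos: [492.5, 62.2, 89.4]
tcp_rot: [0.676, 1.57, -3.019]
contact_force: [0.3, -1.0, -0.9]
grip_width: 44.5
```

```bash
python3 - <<'E'
from h import *
for i in range(3):
    o=get_obs();print(o['tool_pos'],o['contact_force'],o['moment'],o['grip_width'])
snap('scene','s10.png')
E
```

```text
[492.5495035   62.19485003  89.35227266] [ 0.3279486  -0.98948572 -0.88245212] [ 0.06374351 -0.02025133 -0.00246399] 44.544785643279276
[492.5495035   62.19485003  89.35227266] [ 0.3279486  -0.98948572 -0.88245212] [ 0.06374351 -0.02025133 -0.00246399] 44.544785643279276
[492.5495035   62.19485003  89.35227266] [ 0.3279486  -0.98948572 -0.88245212] [ 0.06374351 -0.02025133 -0.00246399] 44.544785643279276
```

send_rows:
  moves:
    - [0,10,-10.8,0]
    - [0,25,-27,0]
    - [0,30,-32.3,0]
    - [0,30,-32.3,0]
    - [0,30,-32.3,0]
    - [0,25,-27,0]
    - [0,15,-16,0]
    - [0,8.7,-9.2,0]

```text
time: 24.52
tool_pos: [560.7, -184.8, 88.9]
tcp_rot: [0.064, 1.569, 2.652]
contact_force: [-0.2, 0.2, -1.5]
grip_width: 44.8
```

send_rows:
  moves:
    - [0,0,0,-5]
    - [0,0,0,-9.5]
    - [0,0,0,-9.5]
    - [0,0,0,-9.5]
    - [0,0,0,-9.5]
    - [0,0,0,-9.5]
    - [0,0,0,-9.5]
    - [0,0,0,-9.5]

```text
time: 25.52
tool_pos: [560.7, -182.8, 89.4]
tcp_rot: [-1.366, 1.57, 2.478]
contact_force: [-0.4, 0.8, -1.1]
grip_width: 44.9
```

send_rows:
  moves:
    - [0,0,0,-9.5]
    - [0,0,0,-9.5]
    - [0,0,0,-9.5]
    - [0,0,0,-8.4]
    - [0,0,0,-5]
    - [0,0,0,0]
    - [0,0,0,0]

```text
time: 26.4
tool_pos: [560.9, -183.3, 89.6]
tcp_rot: [-1.965, 1.57, 2.602]
contact_force: [-0.5, -0.5, -2.2]
grip_width: 44.6
```

```bash
python3 - <<'E'
from h import *
o=get_obs();print(o['tool_pos'],o['contact_force'],o['moment'],o['joint_positions']);R=Rn.from_euler('xyz',o['tcp_rot']).as_matrix();print(R.round(3).tolist(),np.degrees(np.arctan2(R[1,1],R[0,1])))
E
```

```text
[ 560.88665957 -183.32546006   89.55195716] [-0.51480216 -0.46683638 -2.20802492] [-0.03213541 -0.11599706 -0.04625152] [-4.45757772e-01  5.54526309e-01  1.48010532e+00  3.16568492e-05
  1.10726162e+00 -3.00002898e-01]
[[-0.0, 0.989, -0.145], [0.0, -0.145, -0.989], [-1.0, -0.0, -0.0]] -8.35194941456176
```

send_rows:
  moves:
    - [10,0,0,0]
    - [20,0,0,0]
    - [15,0,0,0]
    - [5,0,0,0]
    - [0,0,0,0]

```text
time: 27.02
tool_pos: [560.9, -183.8, 39.3]
tcp_rot: [-1.748, 1.57, 2.819]
contact_force: [-0.3, 0.5, -0.6]
grip_width: 45.0
```

send_rows:
  moves:
    - [2,0,0,0]
    - [2,0,0,0]
    - [0,0,0,0]

```text
time: 27.4
tool_pos: [561.0, -183.8, 35.7]
tcp_rot: [1.055, 1.571, -0.661]
contact_force: [-1.0, 0.9, -2.1]
grip_width: 44.6
```

send_rows:
  moves:
    - [1,0,0,0]
    - [1,0,0,0]
    - [0,0,0,0]

```text
time: 27.78
tool_pos: [560.9, -183.8, 33.5]
tcp_rot: [-1.362, 1.571, -3.078]
contact_force: [0.8, 0.1, -1.6]
grip_width: 45.0
```

send_rows:
  moves:
    - [0.7,0,0,0]
    - [0,0,0,0]

```text
time: 28.02
tool_pos: [560.9, -183.8, 32.9]
tcp_rot: [-0.977, 1.571, -2.692]
contact_force: [-0.5, 0.3, -1.6]
grip_width: 44.8
```

send_rows:
  moves:
    - [0.7,0,0,0]
    - [0,0,0,0]

```text
time: 28.28
tool_pos: [561.0, -183.8, 32.4]
tcp_rot: [1.07, 1.571, -0.646]
contact_force: [-0.1, 1.0, 0.5]
grip_width: 45.1
```

send_rows:
  moves:
    - [0.6,0,0,0]
    - [0,0,0,0]

```text
time: 28.52
tool_pos: [561.0, -183.9, 32.4]
tcp_rot: [1.072, 1.57, -0.644]
contact_force: [-2.4, 1.1, 6.2]
grip_width: 44.8
```

The bearer is resting at about 6 N. I'll release it and back straight off.

send_rows:
  moves:
    - [0,0,0,0]
    - [0,0,0,0]
    - [0,0,0,0]
    - [0,0,0,0]
  hand: 1

```text
time: 29.02
tool_pos: [560.9, -183.8, 31.5]
tcp_rot: [-1.176, 1.571, -2.891]
contact_force: [0.1, 0.4, 0.0]
grip_width: 80.1
```

send_rows:
  moves:
    - [-10,0,0,0]
    - [-20,0,0,0]
    - [-40,0,0,0]
    - [-40,0,0,0]
    - [0,0,30,0]
    - [0,0,50,0]
    - [0,0,50,0]
    - [0,0,50,0]

```text
time: 30.02
tool_pos: [534.8, -363.4, 142.6]
tcp_rot: [1.028, 1.57, -0.687]
contact_force: [1.1, 0.3, 0.4]
grip_width: 91.5
```

send_rows:
  moves:
    - [0,-20,40,0]
    - [0,-20,20,0]
    - [0,0,0,0]
    - [0,0,0,0]

```text
time: 30.52
tool_pos: [487.3, -415.1, 142.2]
tcp_rot: [1.44, 1.57, -0.275]
contact_force: [0.6, 0.1, -0.5]
grip_width: 91.7
```

```bash
python3 - <<'E'
from h import *
s=snap('scene','s11.png')['image'][:,:,::-1];t=snap('top','t11.png')['image'][:,:,::-1]
q=lambda i,x,y:cv2.resize(i[y:y+70,x:x+70],(390,390),interpolation=cv2.INTER_CUBIC)
cv2.imwrite('pics/c11.png',np.hstack([q(t,300,150),q(s,145,150)]))
E
```

```text
(no output)
```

View pics/c11.png

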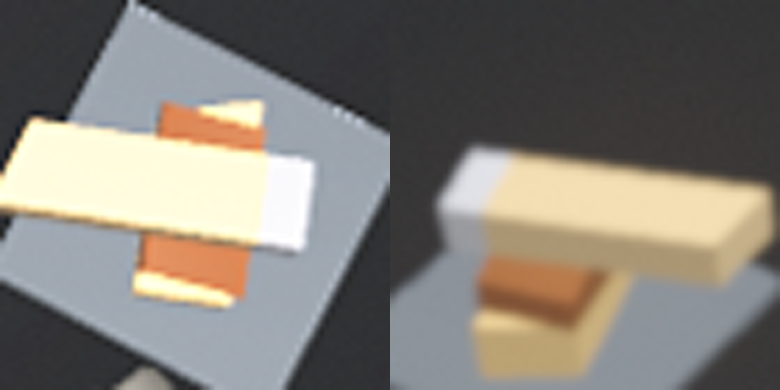

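```bash
python3 - <<'E'
from h import *
T=cam('t11.png');S=cam('s11.png');k=390/70
M=[cm[1]@cm[3].T@np.c_[np.eye(3),-cm[2]] for cm in(T,S)]
t=(np.array([(315,160),(304,250),(35,117),(0,208)],float)+.5)/k-.5+[300,150]
s=(np.array([(50,207),(85,148),(330,248),(382,187)],float)+.5)/k-.5+[145,150]
X=cv2.triangulatePoints(*M,t.T,s.T);X=(X[:3]/X[3]).T;print(X.round(1).tolist())
t0=cam('top1.png')[0].astype(int);d=np.abs(t0-T[0]).max(2)>60;d=d.astype(np.uint8)
n,_,st,_=cv2.connectedComponentsWithStats(d);print([r.tolist() for r in st[1:] if r[4]>12])
o=get_obs();print(o['contact_force'],o['time'])
E
```

```text
[[576.0, -235.9, 92.8], [529.4, -229.2, 93.3], [597.5, -91.5, 91.4], [550.0, -73.1, 91.5]]
[[373, 150, 139, 152, 7645], [427, 162, 6, 9, 26], [298, 169, 58, 34, 895], [236, 175, 40, 54, 877], [428, 180, 7, 12, 49], [134, 188, 36, 27, 560], [233, 216, 173, 165, 10828], [472, 218, 17, 17, 173], [320, 261, 102, 91, 3349], [187, 309, 53, 75, 2155], [407, 315, 105, 69, 4139], [242, 355, 5, 5, 14], [334, 363, 85, 21, 933]]
[-0.51359222 -0.61033187  0.07115864] 30.625
```

```bash
python3 -c "from h import *; print(close_job())"
```

```text
the job is handed in; nothing more can be done
None
```

The support is built and handed in at about 31 s: the dark wedge sits on the pale wedge's slope, and the bearer lies balanced across it. The hand-in gives no verdict, so the results below are from my own last checks.

**What I did**
- **Dark wedge:** I set it on the slope with its thick end over the thin end. Pressing at 7–10 N let it pivot in the grip until it lay flush, and then I let go.
- **Bearer:** I gripped it at its balance point, about 30 mm from its centre towards the steel end. I laid it crosswise over the wedge's middle with about 6 N and backed off.

**Last checks**
- **Dark wedge (measured before the bearer went on):** its top centre was at (561, −184) mm, within about 3 mm of the intended spot and in line with the pale wedge to about 0.3°. It looked flush and level in the picture, but I did not measure its tilt.
- **Pale wedge:** it was about 4 mm from the pad's middle at the start. I did not measure it again, but it looked unmoved in the later views.
- **Bearer:** its top corners came out at 91.4–93.3 mm, so it is level to about 0.7°. It rests by itself with the arm clear of it.
- **Other things on the bench:** comparing the first and last top views, I saw changes only where the arm, the bearer and the two wedges were. The arm hides part of the bench in the last view, near the screw box and screwdriver.

**What disagreed**
- **Tool height:** the reported height is about 34 mm lower than the real fingertip height. Because of this, my first grip on the dark wedge closed above it, without moving it. I found the true height by touching the bench at 4.6 N and worked from that afterwards.

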